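# Tuck the job tray's flap beneath its lip

## Robot

A 6-joint arm with a two-finger parallel gripper is mounted at the origin on the work surface. World frame = base frame: x ahead of the robot, y to its left, z up, the work surface at z = 0. Lengths are in m, angles in rad, forces in N, time in s.
With the tool pointing down it reaches from about 0.35 to 0.85 m from the base axis. Payload 8.1 kg.
Tool frame: the origin (TCP) lies at the very end of the fingers, on their centre line; the grasp point (between the pads) lies 19 mm behind it (grasp_offset is the distance from the TCP to the grasp point, in m); z points along the fingers, y is the direction in which the jaws open and shut (so a half turn about z gives the same grasp; the last joint's range is limited). The gripper opens to 93 mm and grips with 3 to 60 N. Pads are 15 mm wide; open, the fingers measure 128 mm over their backs; the gripper's body (75 mm by 188 mm) begins 65 mm behind the grasp point.
Start: joints at [-1.293, 0.13, 1.488, -0, 1.523, -0.085], TCP at [0.213, -0.561, 0.219] pointing down, gripper open.
Joint ranges: [-2.96, 2.96], [-0.89, 2.26], [0.02, 2.5], [-1.34, 4.48], [0, 2.73], [-2.66, 2.66]. Speed limits (rad/s): [2.39, 2.39, 2.79, 3.14, 3.14, 3.14].

## Interface

Orientations are given as a rotation vector (axis times angle).
In Python, from plant import read_state, read_camera, close_job, search_frame, masks_of, grasp_offset gives the robot as it stands.
- The arm moves only by the tool drive_tool, never from a script. Its argument "plan" is a list of rows, each an object with "claw": the closure, from 0 (fully open) to 1 (shut); "linear": the shift along the tool's x, y, z in cm, a list of three; "angular": the turn, a rotation vector about the tool's x, y, z in degrees, a list of three. In form: [{"claw": claw, "linear": [tx, ty, tz], "angular": [ax, ay, az]}, ...]. A call has 1 to 12 rows; each row shifts and turns the commanded pose from where the row before left it, along the tool's axes as they then stand; what a row does not reach is not made up. A row lasts 1/8 s, in which the tool goes at most 62.5 mm and 10.7 degrees, less where a joint would pass 70% of its speed; a pose out of reach is approached as far as the arm can. A call is refused whole if a number of a shift passes 6.25 or a number of a turn 10.7, either way. A call with a gripper value outside its range is refused whole. The fingers move at their own pace and stop on an object; "newtons" is the grip in N (left out, the last holds). Time passes only in rows, so rows that do not move let the fingers close. It gives the time, the measured TCP pose, the force and the opening at its end, in the units of the state.
- read_state(): the state, without advancing time (a new reading comes with each control period).
- read_camera(name): name is "scene" or "side" or "wrist"; returns a dict with "pixels" (384x512x3 uint8, red, green, blue), "K" (3x3 intrinsics, pixels), "xyz" and "attitude" of the camera in the world. Camera axes: x right, y up, looking along -z (the intrinsics and any distortion apply to the point x, -y, -z); pixel columns grow to the right and rows downward; lengths in m; the calibration is good to about 2 mm. A picture is of the moment at which its call begins. There is no depth.
- close_job(): hands the job in, once; it reports no verdict.
Trained networks look in a picture, given as the dict that the camera call returned (one of the last four; its "shot" number tells which), for a name from the list of things; names that differ only in an ending like _2 or _b are one class to them, and where a whole thing is asked for, a point or a joint stands for the part that bears it (a point fixed in the world has none). Each returns a list of dicts, best first, with "p" (0 to 1); they miss things now and then, are a little off and sometimes report something else, mostly with a low value. They report only what shows in the picture. A call takes as long as a camera call. They do not tell look-alikes from the thing itself.
- search_frame(picture, label): "at" ([x, y, z] in m, in world coordinates, good to about 4 mm: the middle of the surface that is visible of it).
- masks_of(picture, label): "mask" (384x512 bool, what is visible of it).
The state is a dict: "t": time; "q": joint angles; "dq": joint speeds; "joint_torque": joint torques, N m; "tool_pos": TCP position; "orientation": TCP orientation; "force": force on the tool from outside, world axes, zero at the start; "wrist_torque": the same for the moment, N m; "opening": finger opening in m.
Only numpy, scipy, OpenCV 4.12 (cv2) and the standard library are available. Lean on these libraries where they do the work, as an engineer would, in place of code of your own. Each camera call takes 0.05 s, during which the arm holds its last target.

## Task

The finished glasses lie in the open grey job tray. With a fingertip, gripping and lifting nothing, gently fold the tray's springy blue flap (white on its inside) down over the glasses, then push it by its yellow ridge until its free edge is tucked well in beneath the tray's white lip, so that the lip alone keeps it down when you let go. Leave the glasses and everything else on the counter where they are.

Things in the scene. Friction and masses are not known exactly. Their poses are not given: they have to be found in the camera images.
- tray: grey open job tray, fixed, 130 mm along its x, 160 along y. Origin: centre of its underside. Its +x points from the hinge to the lip (the way the flap is folded, then pushed), z up. Walls 5 mm thick: hinge side 28 mm high, sides 32, lip side 41. Two slotted ears (tops 42 mm high, from x = -65 to -23 mm, inner faces at y = +-53 mm) carry the hinge pin; they start 20 mm up
- lip_edge (a point): middle of the lower inner edge of the white lip, which overhangs the tray from its lip-side wall: at tray x = +44 mm, 41 mm above the counter. The lip is 5 mm thick (41 to 46 mm high) and 120 mm wide; it overhangs 16 mm and the space under it is open down to the tray floor
- flap (a joint): angle of the blue flap in rad: 0 = level (upper face 36 mm above the counter), 1.57 = upright, more = leaning back from the lip; -0.12 to 2.0. Let go, it stands still between about 1.4 and 1.9; lower, a light spring pushes it up again (0.06 N m when level, 1 N at the ridge) unless the lip holds it. Below level it yields softly to -0.12. Held under the lip it reads about 0.06, wrongly on top of it 0.15 or more
- flap_slide (a joint): how far the flap's hinge pin is pushed along its slots to the lip, in m: 0 (start) to 0.018 (end stop). About 4 N moves it; it stays where left. At 0 the level flap's free edge is 5 mm short of the lip, so it folds down past it; at 0.018 it is 13 mm beneath. If pushed along before it is down, the edge is blocked by the lip
- ridge (a point): middle of the hinge-side face of the yellow ridge on the flap's outer (upper, once folded) face: 58 mm from the hinge axis, half-way up the ridge, which is 70 mm wide and rises from 2 to 10 mm above the flap's mid-plane. That face is square to the flap, for pushing towards the lip; the other side slopes. x along the flap to its free edge, z out of the outer face
- flap_edge (a point): middle of the flap's free edge, 95 mm from the hinge axis, mid-thickness. Axes as the ridge's
- flap_face: the blue outer layer of the flap, with the yellow ridge. The flap is 95 mm long from the hinge, 100 mm wide, 4 mm thick in all. Origin: middle of the hinge axis, which runs along tray y, 34 mm above the counter, at tray x = -56 mm + flap_slide. Axes: x towards the free edge, z out of the outer face
- flap_lining: the white inner layer (2 mm) of the flap, on the side that comes down over the glasses. Origin in the middle of the hinge axis
- glasses: black folded glasses lying loose in the tray, 46 x 124 x 12 mm, origin at the centre of their underside on the tray floor (4 mm above the counter); not to be touched
- case: red hard glasses case, 62 x 150 x 40 mm, loose, origin at the centre of its underside; bystander
- spray: white spray bottle, 44 mm across, 130 mm high, loose, origin at the centre of its underside; bystander
- jar: amber jar, 50 mm across, 50 mm high, loose, origin at the centre of its underside; bystander
- mug: white mug, 80 mm across, 90 mm high, loose, origin at the centre of its underside; bystander
- driver: small orange screwdriver, 130 mm long, lying loose along its x, origin under its middle; bystander
- trial_lens: brass trial-lens ring, 38 mm across, 4 mm thick, lying loose, origin at the centre of its underside; bystander
There are look-alikes about, which are no part of the job. There is more than one size of the tray; the job needs the smaller.

How it is judged:
By the outcome, as a careful person would: the job done as asked, in the order asked, and still so for the second after the job is handed in, with the robot touching nothing.
It also fails if it takes over 38 s, if anything falls off the work surface, if the arm or the gripper's body presses on something with over 40 N, if the wrist force passes 120 N, or if a joint passes its speed limit or range.

## Working session

There is one attempt and no reset: what is moved stays moved. The work goes in short steps, Python scripts to look and compute and a tool call to move; the robot and the scene stay as the last step left them, time stands still between calls to the robot, and variables do not carry over. Pictures are saved under pics/ and viewed, and the job is handed in when it is done.

Besides the shell and the picture viewer there is one more tool, called after ">>>" in YAML: its name, and indented under it one key for each argument. drive_tool: Moves the arm, as the interface text tells. Its arguments: {"type":"object","properties":{"plan":{"type":"array"},"newtons":{"type":"number"}},"required":["plan"]}

```bash
mkdir -p pics; ls
python3 - <<'E'
from plant import *
import cv2
print(read_state())
for n in ["scene","side","wrist"]:
    p=read_camera(n); cv2.imwrite(f"pics/{n}0.png",p["pixels"][:,:,::-1]); print(n,p["K"],p["xyz"],p["attitude"],[k for k in p])
    for l in ["tray","flap_face","flap_lining","ridge","lip_edge","glasses","flap_edge"]:
        try: print(l,[(round(d["p"],2),[round(float(v),3) for v in d["at"]]) for d in search_frame(p,l)])
        except Exception as e: print(l,e)
print(grasp_offset, read_state()["t"])
E
```

```text
pics
{'t': 0.0, 'q': array([-1.29339077e+00,  1.31173082e-01,  1.48927222e+00, -1.52128682e-05,
        1.52298720e+00, -8.53846971e-02]), 'dq': array([-3.66181150e-05, -3.28684164e-04, -1.36771403e-03, -1.02322898e-04,
        7.71929185e-04,  7.82027931e-04]), 'joint_torque': array([-3.72037484e-04, -5.59848726e+01, -4.91762638e+01,  7.67915184e-02,
        3.59352725e-02, -1.54548229e-04]), 'tool_pos': array([ 0.21279903, -0.5603905 ,  0.2175842 ]), 'orientation': array([-3.08824831e+00, -5.66420578e-01,  3.00630052e-04]), 'force': array([-0.63690513,  0.13141677,  0.2195916 ]), 'wrist_torque': array([-0.0189215 , -0.00501701,  0.02007302]), 'opening': 0.09286534627460194}
scene [[447.43293718   0.         261.85301113]
 [  0.         447.43293718 188.52903107]
 [  0.           0.           1.        ]] [1.41193022 0.12426497 0.68826044] [0.69197118 0.83579441 1.55822806] ['pixels', 'K', 'xyz', 'attitude', 'shot']
tray [(0.75, [0.378, -0.136, 0.046]), (0.72, [0.506, 0.023, 0.03])]
flap_face [(0.78, [0.307, -0.133, 0.047])]
flap_lining [(0.84, [0.502, 0.022, 0.083])]
ridge [(0.66, 
[... 486 characters left out ...]
, 0.039])]
flap_face [(0.82, [0.314, -0.131, 0.046]), (0.68, [0.491, 0.029, 0.097])]
flap_lining []
ridge [(0.93, [0.313, -0.125, 0.046]), (0.55, [0.493, 0.024, 0.093])]
lip_edge [(0.72, [0.389, -0.111, 0.057]), (0.51, [0.597, 0.039, 0.047])]
glasses [(0.83, [0.548, 0.009, 0.011])]
flap_edge [(0.91, [0.308, -0.122, 0.045]), (0.59, [0.495, 0.032, 0.096])]
wrist [[324.6322976    0.         258.71987991]
 [  0.         324.6322976  190.49033258]
 [  0.           0.           1.        ]] [ 0.29014777 -0.53269078  0.38516475] [-0.26191458  0.17982256 -1.1995308 ] ['pixels', 'K', 'xyz', 'attitude', 'shot']
tray []
flap_face []
flap_lining []
ridge []
lip_edge []
glasses []
flap_edge []
0.0188 1.2
```

View pics/scene0.png

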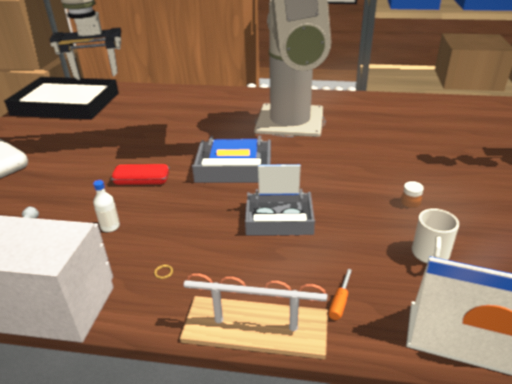

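View pics/side0.png

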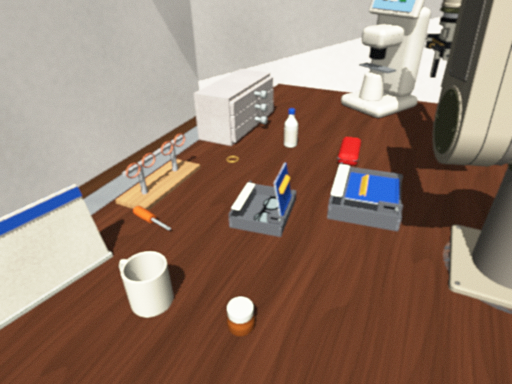

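Two trays: scene (232,160) is the larger one, with its blue flap already closed and no glasses visible; scene (280,212) is open, with a raised flap and glasses in it, and is smaller. The latter fits. I'll confirm with a crop and fit its pose.

```bash
cat > h.py <<'E'
import numpy as np, cv2, pickle
from scipy.spatial.transform import Rotation as R
from scipy.optimize import least_squares
def proj(p,X):
    X=np.atleast_2d(X); Rm=R.from_rotvec(p["attitude"]).as_matrix()
    c=(X-p["xyz"])@Rm; c=c*[1,-1,-1]
    u=c@np.asarray(p["K"]).T; return u[:,:2]/u[:,2:]
def t2w(pose,X):
    x,y,a=pose; X=np.atleast_2d(X); c,s=np.cos(a),np.sin(a)
    return np.c_[x+c*X[:,0]-s*X[:,1], y+s*X[:,0]+c*X[:,1], X[:,2]]
def flap2t(th,sl,X): # flap coords (x along, y lateral(tray y), z out) -> tray
    X=np.atleast_2d(X); c,s=np.cos(th),np.sin(th)
    return np.c_[-.056+sl+c*X[:,0]-s*X[:,2], X[:,1], .034+s*X[:,0]+c*X[:,2]]
def crop(p,box,k,name,segs=[]):
    x0,y0,x1,y1=box; im=p["pixels"][y0:y1,x0:x1,::-1]
    im=cv2.resize(im,None,fx=k,fy=k,interpolation=cv2.INTER_CUBIC)
    for a,b,col in segs:
        f=lambda q:tuple(int(round(v)) for v in ((np.array(q)+.5-[x0,y0])*k))
        cv2.line(im,f(a),f(b),col,1)
    cv2.imwrite(name,im)
def model_segs(p,pose,th,sl=0):
    S=[]
    def add(P,col,closed=True):
        u=proj(p,P); n=len(u)
        for i in range(n if closed else n-1): S.append((u[i],u[(i+1)%n],col))
    h=lambda x0,x1,y,z:[[x0,-y,z],[x1,-y,z],[x1,y,z],[x0,y,z]]
    add(t2w(pose,h(-.065,.065,.08,0)),(0,255,0))
    add(t2w(pose,h(.044,.065,.06,.046)),(0,255,255))
    add(t2w(pose,flap2t(th,sl,[[0,-.05,0],[.095,-.05,0],[.095,.05,0],[0,.05,0]])),(255,0,255))
    add(t2w(pose,flap2t(th,sl,[[.058,-.035,.002],[.058,.035,.002],[.058,.035,.01],[.058,-.035,.01]])),(0,0,255))
    return S
E
python3 - <<'E'
from plant import *; from h import *
P={n:read_camera(n) for n in ["scene","side"]}
pickle.dump(P,open("P0.pkl","wb"))
pose=(.545,.02,.1);
crop(P["scene"],(230,150,330,250),6,"pics/c1.png")
crop(P["side"],(215,150,310,245),6,"pics/c2.png")
E
```

```text
(no output)
```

View pics/c1.png

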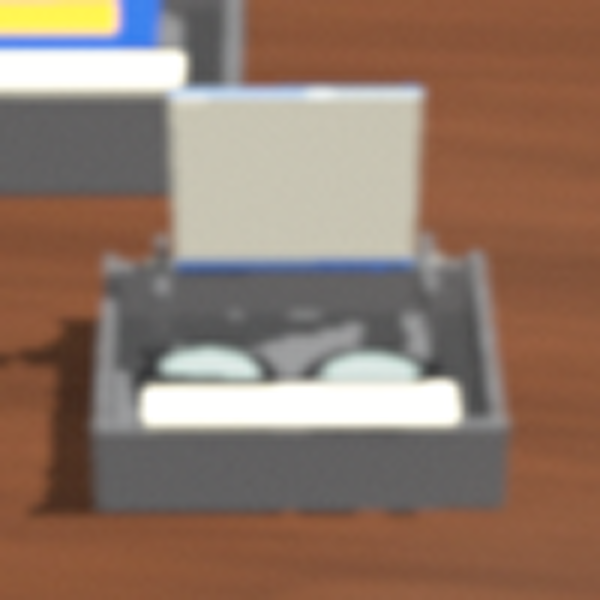

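View pics/c2.png

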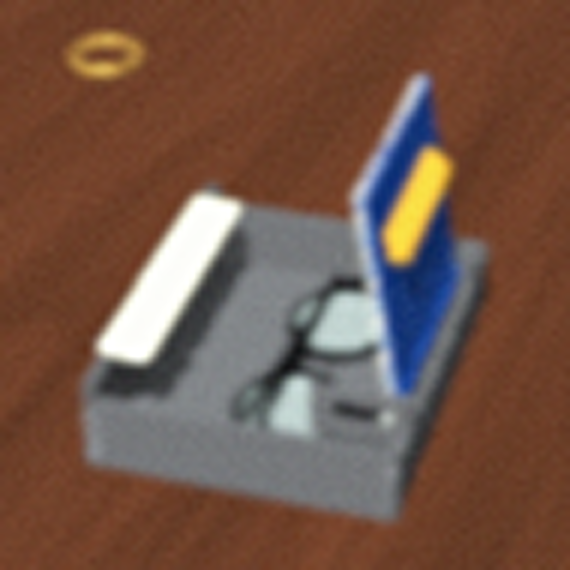

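```bash
cat > fit.py <<'E'
from h import *
P=pickle.load(open("P0.pkl","rb"))
obs=[]
A=lambda n,c,kind,X:obs.append((n,np.array(c)/6+([230,150] if n=="scene" else [215,150])-.5,kind,X))
A("scene",(97,506),'t',(.065,-.08,0));A("scene",(504,508),'t',(.065,.08,0))
A("scene",(143,383),'t',(.044,-.06,.046));A("scene",(460,382),'t',(.044,.06,.046))
A("scene",(170,95),'f',(.095,-.05,-.002));A("scene",(425,95),'f',(.095,.05,-.002))
A("side",(88,462),'t',(.065,.08,0));A("side",(395,520),'t',(-.065,.08,0))
A("side",(205,192),'t',(.065,-.06,.046));A("side",(243,205),'t',(.044,-.06,.046))
A("side",(98,350),'t',(.065,.06,.046))
A("side",(354,192),'f',(.095,.05,-.002));A("side",(420,75),'f',(.095,-.05,-.002))
def res(v):
    r=[]
    for n,c,k,X in obs:
        W=t2w(v[:3],X if k=='t' else flap2t(v[3],0,X))
        r.append(proj(P[n],W)[0]-c)
    return np.concatenate(r)
s=least_squares(res,[.545,.02,.1,1.6],loss="soft_l1")
print(s.x,np.round(res(s.x).reshape(-1,2),1).tolist())
np.save("pose.npy",s.x)
for n,b,f in [("scene",(230,150,330,250),"c3"),("side",(215,150,310,245),"c4")]:
    crop(P[n],b,6,f"pics/{f}.png",model_segs(P[n],s.x[:3],s.x[3]))
a=cv2.imread("pics/c3.png");b=cv2.imread("pics/c4.png")
cv2.imwrite("pics/c34.png",cv2.resize(np.hstack([a[:570],b]),(800,390)))
E
python3 fit.py
```

```text
[0.54577263 0.02426608 0.12632399 1.39769679] [[-0.2, 0.3], [-0.0, -0.2], [0.3, -0.1], [-1.1, -0.1], [0.2, -0.0], [-0.3, -0.3], [0.0, 0.1], [-0.0, 0.6], [-1.0, 0.6], [0.0, -0.3], [0.4, -1.0], [-0.2, 1.2], [-0.0, 0.5]]
```

View pics/c34.png

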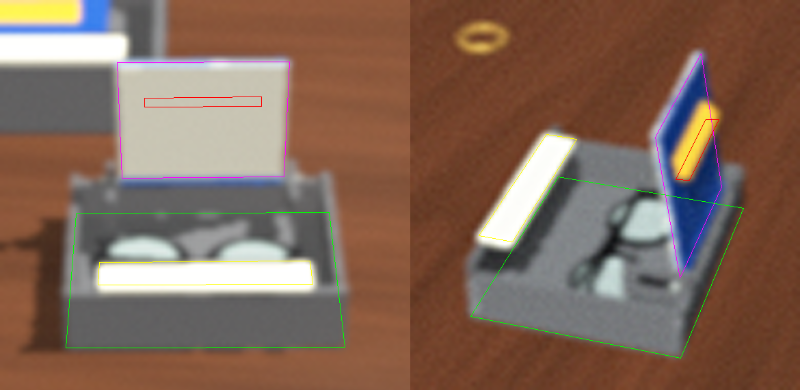

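```bash
cat > st.py <<'E'
from plant import *; from h import *
v=np.load("pose.npy")
def show():
    s=read_state(); Rm=R.from_rotvec(s["orientation"]).as_matrix(); p=s["tool_pos"]
    a=v[2]; d=p[:2]-v[:2]; tr=np.array([np.cos(a)*d[0]+np.sin(a)*d[1],-np.sin(a)*d[0]+np.cos(a)*d[1],p[2]])
    yaw=np.arctan2(Rm[1,0],Rm[0,0])
    print("t",round(s["t"],2),"tcp tray mm",np.round(tr*1e3,1),"toolx yaw deg",round(np.degrees(yaw),2),"tray",round(np.degrees(a),2),"zaxis",np.round(Rm[:,2],3),"F",np.round(s["force"],1),"q",np.round(s["q"],2),"open",round(s["opening"],4))
    return s,Rm,p
def to(tgt): # target in tray coords -> tool-frame shift cm
    s,Rm,p=show(); w=t2w(v[:3],tgt)[0]; print("tool shift cm",np.round(Rm.T@(w-p)*100,2), "world",np.round(w,3))
E
python3 -c "
from st import *
to([-.10,0,.2])"
```

```text
t 1.3 tcp tray mm [-403.9 -538.6  218.6] toolx yaw deg 20.79 tray 7.24 zaxis [ 0. -0. -1.] F [ 0.6 -0.2  0.1] q [-1.29  0.13  1.49  0.    1.52 -0.09] open 0.0931
tool shift cm [ 42.16 -45.24   1.86] world [0.447 0.012 0.2  ]
```

>>> drive_tool:
  plan:
    - {"claw":1,"linear":[3.5,-3.75,0],"angular":[0,0,0]}
    - {"claw":1,"linear":[3.5,-3.75,0],"angular":[0,0,0]}
    - {"claw":1,"linear":[3.5,-3.75,0],"angular":[0,0,0]}
    - {"claw":1,"linear":[3.5,-3.75,0],"angular":[0,0,0]}
    - {"claw":1,"linear":[3.5,-3.75,0],"angular":[0,0,0]}
    - {"claw":1,"linear":[3.5,-3.75,0],"angular":[0,0,0]}
    - {"claw":1,"linear":[3.5,-3.75,0],"angular":[0,0,0]}
    - {"claw":1,"linear":[3.5,-3.75,0],"angular":[0,0,0]}
    - {"claw":1,"linear":[3.5,-3.75,0],"angular":[0,0,0]}
    - {"claw":1,"linear":[3.5,-3.75,0],"angular":[0,0,0]}
    - {"claw":1,"linear":[3.5,-3.75,0],"angular":[0,0,6.8]}
    - {"claw":1,"linear":[0,0,0],"angular":[0,0,6.8]}

```text
t: 2.8
tool_pos: [0.4273, -0.0354, 0.2188]
orientation: [-3.135, -0.199, -0.001]
force: [-0.8, -1.0, -0.7]
opening: 0.0005
```

```bash
python3 -c "
from st import *
to([-.085,0,.08])
p=read_camera('wrist');cv2.imwrite('pics/w1.png',p['pixels'][:,:,::-1])
p=read_camera('side');crop(p,(180,60,340,240),4,'pics/s1.png')"
```

```text
t 2.8 tcp tray mm [-125.1  -44.3  218.8] toolx yaw deg 7.26 tray 7.24 zaxis [ 0.001  0.001 -1.   ] F [-0.8 -1.  -0.7] q [-0.2  -0.35  1.93  0.    1.56  1.24] open 0.0005
tool shift cm [ 4.   -4.42 13.89] world [0.461 0.014 0.08 ]
```

View pics/w1.png

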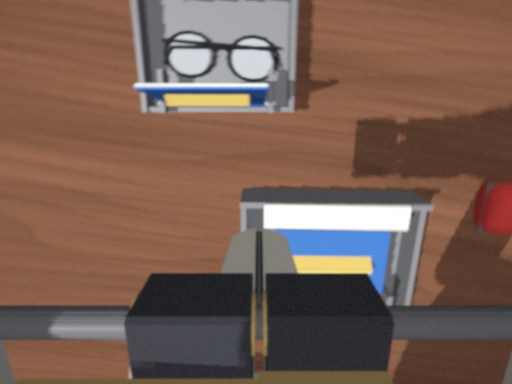

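View pics/s1.png

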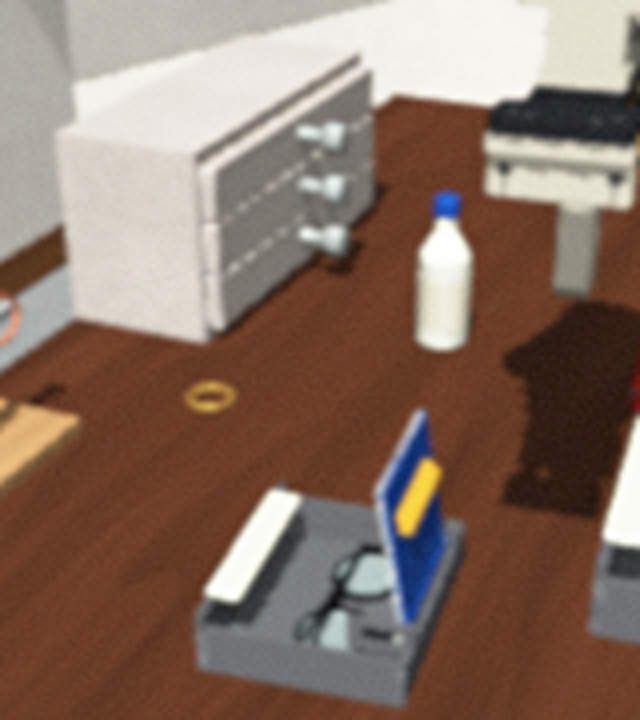

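The wrist view shows the open small tray at (215,55), with the flap edge at (205,87) and the glasses behind it. The larger tray, at (330,245), is already closed and is the look-alike. Next I move in behind the flap.

>>> drive_tool:
  plan:
    - {"claw":1,"linear":[1.5,-2.2,0],"angular":[0,0,0]}
    - {"claw":1,"linear":[1.5,-2.2,1.9],"angular":[0,0,0]}
    - {"claw":1,"linear":[0,0,4],"angular":[0,0,0]}
    - {"claw":1,"linear":[0,0,4],"angular":[0,0,0]}
    - {"claw":1,"linear":[0,0,4],"angular":[0,0,0]}
    - {"claw":1,"linear":[0,0,0],"angular":[0,0,0]}

```text
t: 3.65
tool_pos: [0.4477, 0.0083, 0.0766]
orientation: [-3.134, -0.199, 0.011]
force: [-0.1, -0.2, 0.1]
opening: 0.0003
```

Run:
```python
from st import *
show()
p=read_camera('wrist');q=read_camera('side');crop(q,(180,90,330,240),4,'pics/s2.png',model_segs(q,v[:3],v[3]))
cv2.imwrite('pics/w2.png',p['pixels'][:,:,::-1])
# path of TCP
prev=None
for th in np.arange(1.4,-.06,-.1):
    c=np.array([-56+46*np.cos(th)-2*np.sin(th)-7.5,34+46*np.sin(th)+2*np.cos(th)]); print(round(th,2),np.round(c,1),None if prev is None else np.round((c-prev)/10,2)); prev=c
```

```text
t 3.65 tcp tray mm [-99.3  -3.5  76.6] toolx yaw deg 7.25 tray 7.24 zaxis [-0.007  0.001 -1.   ] F [-0.1 -0.2  0.1] q [-0.1  -0.16  2.05 -0.    1.27  1.35] open 0.0003
1.4 [-57.7  79.7] None
1.3 [-53.1  78.9] [ 0.45 -0.08]
1.2 [-48.7  77.6] [ 0.44 -0.13]
1.1 [-44.4  75.9] [ 0.43 -0.17]
1.0 [-40.3  73.8] [ 0.41 -0.21]
0.9 [-36.5  71.3] [ 0.39 -0.25]
0.8 [-32.9  68.4] [ 0.36 -0.29]
0.7 [-29.6  65.2] [ 0.33 -0.32]
0.6 [-26.7  61.6] [ 0.29 -0.35]
0.5 [-24.1  57.8] [ 0.26 -0.38]
0.4 [-21.9  53.8] [ 0.22 -0.41]
0.3 [-20.1  49.5] [ 0.18 -0.43]
0.2 [-18.8  45.1] [ 0.13 -0.44]
0.1 [-17.9  40.6] [ 0.09 -0.45]
-0.0 [-17.5  36. ] [ 0.04 -0.46]
```

View pics/s2.png

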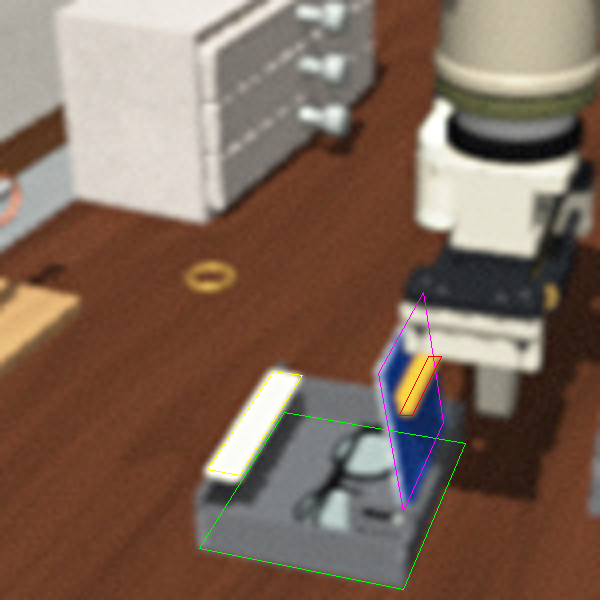

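View pics/w2.png

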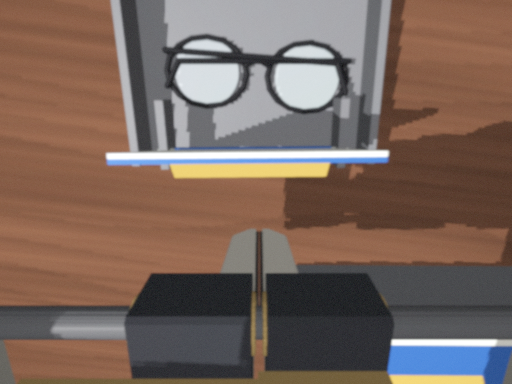

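>>> drive_tool:
  plan:
    - {"claw":1,"linear":[0.8,-0.3,-0.3],"angular":[0,0,0]}
    - {"claw":1,"linear":[0.8,0,0],"angular":[0,0,0]}
    - {"claw":1,"linear":[0.8,0,0],"angular":[0,0,0]}
    - {"claw":1,"linear":[0.5,0,0],"angular":[0,0,0]}
    - {"claw":1,"linear":[0.4,0,0],"angular":[0,0,0]}
    - {"claw":1,"linear":[0.3,0,0],"angular":[0,0,0]}
    - {"claw":1,"linear":[0.3,0,0.05],"angular":[0,0,0]}
    - {"claw":1,"linear":[0.3,0,0.05],"angular":[0,0,0]}
    - {"claw":1,"linear":[0.3,0,0.1],"angular":[0,0,0]}
    - {"claw":1,"linear":[0.2,0,0.1],"angular":[0,0,0]}
    - {"claw":1,"linear":[0,0,0],"angular":[0,0,0]}

```text
t: 5.12
tool_pos: [0.4971, 0.0176, 0.0795]
orientation: [3.135, 0.197, -0.0]
force: [-0.3, -0.1, 0.4]
opening: 0.0007
```

Run:
```python
from st import *
show()
p=read_camera('wrist');q=read_camera('side');crop(q,(180,90,330,240),4,'pics/s3.png')
a=cv2.imread('pics/s3.png');cv2.imwrite('pics/m3.png',cv2.resize(np.hstack([a[:600],cv2.resize(p['pixels'][:,:,::-1],(800,600))]),(800,343)))
```

```text
t 5.12 tcp tray mm [-49.1  -0.5  79.5] toolx yaw deg 7.19 tray 7.24 zaxis [-0. -0. -1.] F [-0.3 -0.1  0.4] q [-0.07 -0.03  1.92 -0.    1.26  1.38] open 0.0007
```

View pics/m3.png

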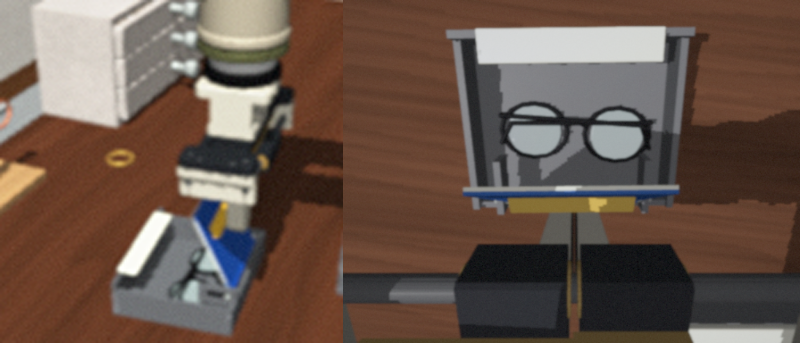

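The flap leans forward on the finger, about 1.1 rad, with a force below 1 N. Continuing.

>>> drive_tool:
  plan:
    - {"claw":1,"linear":[0.22,0,0.15],"angular":[0,0,0]}
    - {"claw":1,"linear":[0.22,0,0.15],"angular":[0,0,0]}
    - {"claw":1,"linear":[0.22,0,0.15],"angular":[0,0,0]}
    - {"claw":1,"linear":[0.22,0,0.15],"angular":[0,0,0]}
    - {"claw":1,"linear":[0.2,0,0.15],"angular":[0,0,0]}
    - {"claw":1,"linear":[0.2,0,0.15],"angular":[0,0,0]}
    - {"claw":1,"linear":[0.2,0,0.2],"angular":[0,0,0]}
    - {"claw":1,"linear":[0.2,0,0.2],"angular":[0,0,0]}
    - {"claw":1,"linear":[0.2,0,0.2],"angular":[0,0,0]}
    - {"claw":1,"linear":[0.2,0,0.2],"angular":[0,0,0]}
    - {"claw":1,"linear":[0.2,0,0.2],"angular":[0,0,0]}
    - {"claw":1,"linear":[0.2,0,0.25],"angular":[0,0,0]}

```text
t: 6.72
tool_pos: [0.5214, 0.0207, 0.0578]
orientation: [-3.135, -0.197, 0.001]
force: [-2.4, 0.2, 0.9]
opening: 0.0004
```

```bash
cat > look.py <<'E'
import sys
from st import *
show(); n=sys.argv[1]
th=float(sys.argv[2]); sl=float(sys.argv[3])
p=read_camera('wrist');q=read_camera('side')
crop(q,(205,150,305,225),6,'pics/a.png'); crop(q,(205,150,305,225),6,'pics/b.png',model_segs(q,v[:3],th,sl))
a=np.hstack([cv2.imread('pics/a.png'),cv2.imread('pics/b.png')])
cv2.imwrite(f'pics/s{n}.png',cv2.resize(a,(800,300))); cv2.imwrite(f'pics/w{n}.png',p['pixels'][:,:,::-1])
E
python3 look.py 4 0.5 0
```

```text
t 6.72 tcp tray mm [-24.7  -0.4  57.8] toolx yaw deg 7.19 tray 7.24 zaxis [-0.001 -0.    -1.   ] F [-2.4  0.2  0.9] q [-0.06  0.06  1.87 -0.    1.21  1.39] open 0.0004
```

View pics/s4.png

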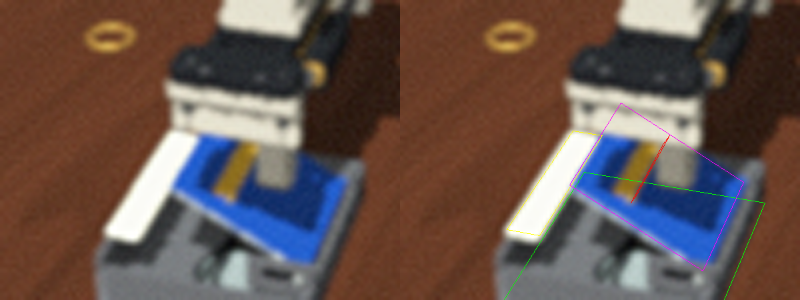

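View pics/w4.png

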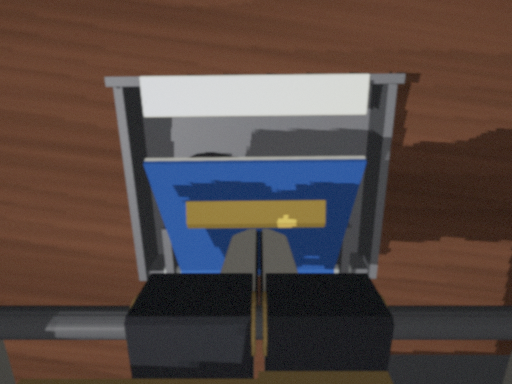

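>>> drive_tool:
  plan:
    - {"claw":1,"linear":[-0.1,0,0.1],"angular":[0,0,0]}
    - {"claw":1,"linear":[0,0,0.2],"angular":[0,0,0]}
    - {"claw":1,"linear":[0.1,0,0.2],"angular":[0,0,0]}
    - {"claw":1,"linear":[0.1,0,0.2],"angular":[0,0,0]}
    - {"claw":1,"linear":[0.1,0,0.2],"angular":[0,0,0]}
    - {"claw":1,"linear":[0.05,0,0.2],"angular":[0,0,0]}
    - {"claw":1,"linear":[0,0,0],"angular":[0,0,0]}

```text
t: 7.7
tool_pos: [0.524, 0.021, 0.0469]
orientation: [-3.135, -0.197, 0.001]
force: [0.6, 0.8, 1.1]
opening: 0.0005
```

```bash
python3 look.py 5 0.24 0
```

```text
t 7.7 tcp tray mm [-22.1  -0.5  46.9] toolx yaw deg 7.19 tray 7.24 zaxis [-0.  0. -1.] F [0.6 0.8 1.1] q [-0.06  0.08  1.87 -0.    1.19  1.39] open 0.0005
```

View pics/s5.png

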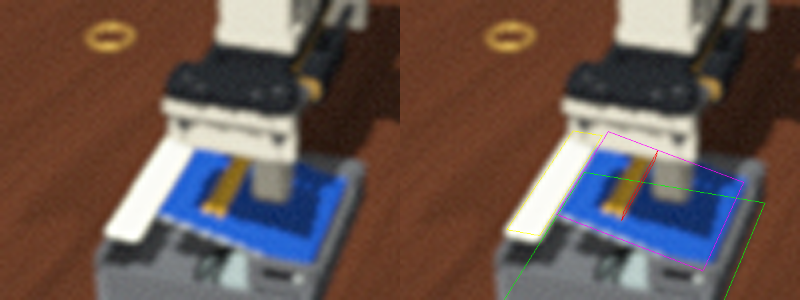

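View pics/w5.png

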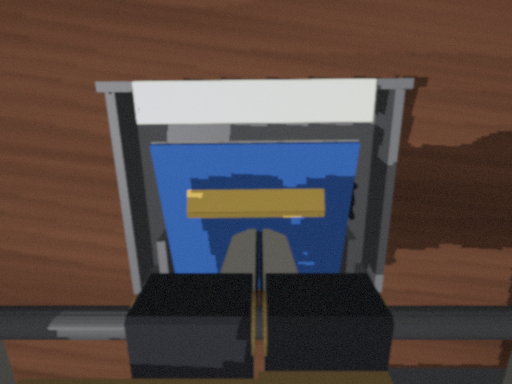

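>>> drive_tool:
  plan:
    - {"claw":1,"linear":[0.05,0,0.2],"angular":[0,0,0]}
    - {"claw":1,"linear":[0,0,0.2],"angular":[0,0,0]}
    - {"claw":1,"linear":[0,0,0.2],"angular":[0,0,0]}
    - {"claw":1,"linear":[0,0,0.2],"angular":[0,0,0]}
    - {"claw":1,"linear":[0,0,0.2],"angular":[0,0,0]}
    - {"claw":1,"linear":[0,0,0.2],"angular":[0,0,0]}
    - {"claw":1,"linear":[0,0,0.05],"angular":[0,0,0]}

```text
t: 8.68
tool_pos: [0.5248, 0.0211, 0.0347]
orientation: [3.135, 0.197, 0.001]
force: [2.4, 0.7, 2.6]
opening: 0.0003
```

```bash
python3 look.py 6 -0.02 0
```

```text
t 8.68 tcp tray mm [-21.2  -0.5  34.7] toolx yaw deg 7.19 tray 7.24 zaxis [ 0.  0. -1.] F [2.4 0.7 2.6] q [-0.06  0.1   1.87  0.    1.17  1.39] open 0.0003
```

View pics/s6.png

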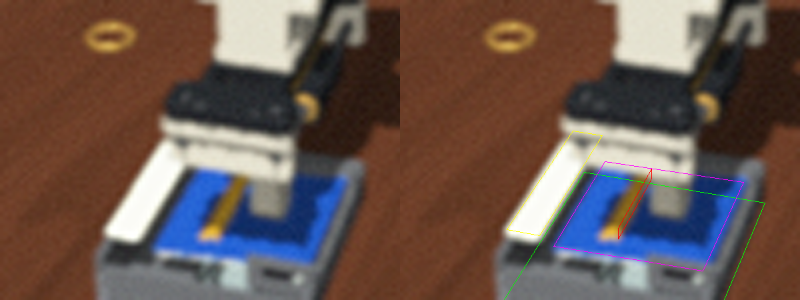

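View pics/w6.png

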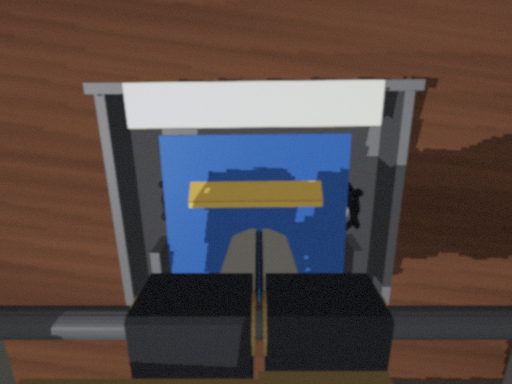

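The flap is level with its edge below the lip height (edge visible at wrist row 133, lip edge at row 127). Now I push along by the ridge.

>>> drive_tool:
  plan:
    - {"claw":1,"linear":[0.3,0,0.05],"angular":[0,0,0]}
    - {"claw":1,"linear":[0.3,0,0],"angular":[0,0,0]}
    - {"claw":1,"linear":[0.3,0,0],"angular":[0,0,0]}
    - {"claw":1,"linear":[0.3,0,0],"angular":[0,0,0]}
    - {"claw":1,"linear":[0.3,0,0],"angular":[0,0,0]}
    - {"claw":1,"linear":[0.3,0,0],"angular":[0,0,0]}
    - {"claw":1,"linear":[0.2,0,0],"angular":[0,0,0]}
    - {"claw":1,"linear":[0.2,0,0],"angular":[0,0,0]}

```text
t: 9.78
tool_pos: [0.546, 0.0239, 0.0338]
orientation: [-3.135, -0.197, 0.002]
force: [-4.5, -1.1, 0.9]
opening: 0.0006
```

```bash
python3 look.py 7 -0.0 0.006
```

```text
t 9.78 tcp tray mm [ 0.2 -0.4 33.8] toolx yaw deg 7.19 tray 7.24 zaxis [-0.001  0.    -1.   ] F [-4.5 -1.1  0.9] q [-0.05  0.16  1.81 -0.    1.17  1.4 ] open 0.0006
```

View pics/s7.png

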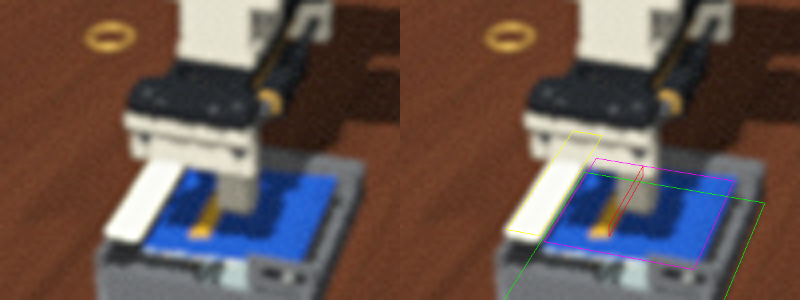

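View pics/w7.png

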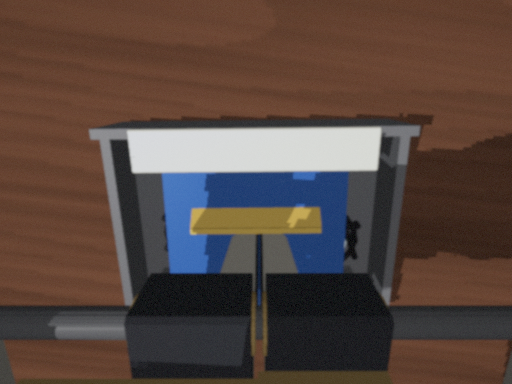

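The flap edge has gone in under the lip at wrist row 172, the slide is about 6 mm, and the push is 4.5 N. Continuing.

>>> drive_tool:
  plan:
    - {"claw":1,"linear":[0.2,0,0],"angular":[0,0,0]}
    - {"claw":1,"linear":[0.2,0,0],"angular":[0,0,0]}
    - {"claw":1,"linear":[0.2,0,0],"angular":[0,0,0]}
    - {"claw":1,"linear":[0.2,0,0],"angular":[0,0,0]}
    - {"claw":1,"linear":[0.2,0,0],"angular":[0,0,0]}
    - {"claw":1,"linear":[0.1,0,0],"angular":[0,0,0]}

```text
t: 10.62
tool_pos: [0.5575, 0.0253, 0.0342]
orientation: [-3.135, -0.197, -0.0]
force: [-5.0, 0.3, 0.6]
opening: 0.0003
```

```bash
python3 look.py 8 -0.0 0.016
```

```text
t 10.62 tcp tray mm [11.8 -0.4 34.2] toolx yaw deg 7.19 tray 7.24 zaxis [ 0.  0. -1.] F [-5.   0.3  0.6] q [-0.05  0.19  1.78  0.    1.18  1.4 ] open 0.0003
```

View pics/s8.png

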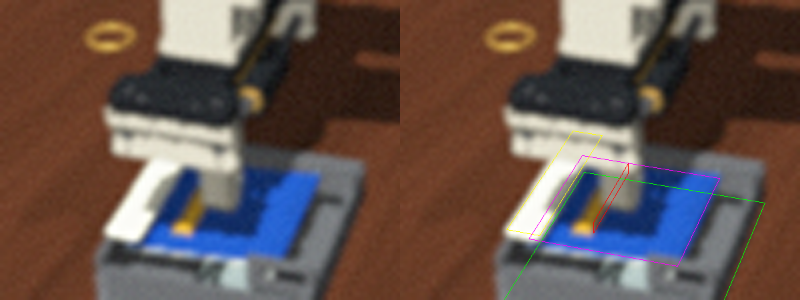

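View pics/w8.png

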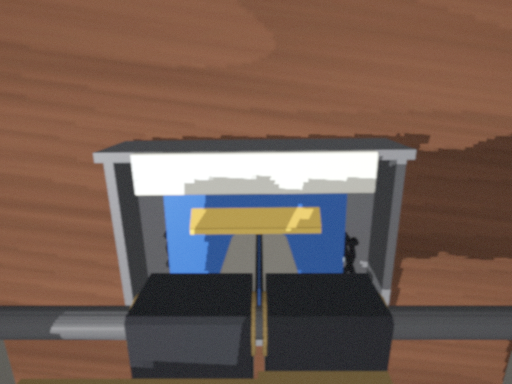

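>>> drive_tool:
  plan:
    - {"claw":1,"linear":[0.1,0,0],"angular":[0,0,0]}
    - {"claw":1,"linear":[0.1,0,0],"angular":[0,0,0]}
    - {"claw":1,"linear":[0,0,0],"angular":[0,0,0]}

```text
t: 11.1
tool_pos: [0.5576, 0.0253, 0.0334]
orientation: [-3.135, -0.197, 0.006]
force: [-9.1, -0.4, 3.3]
opening: 0.0008
```

```bash
python3 -c "
from st import *
show()"
```

```text
t 11.1 tcp tray mm [11.9 -0.4 33.4] toolx yaw deg 7.19 tray 7.24 zaxis [-0.004 -0.    -1.   ] F [-9.1 -0.4  3.3] q [-0.05  0.19  1.77 -0.    1.18  1.4 ] open 0.0008
```

Force rose to 9 N with no further travel, so this is the end stop. I'll back off the ridge and then lift slowly.

>>> drive_tool:
  plan:
    - {"claw":1,"linear":[-0.3,0,0],"angular":[0,0,0]}
    - {"claw":1,"linear":[-0.3,0,-0.1],"angular":[0,0,0]}
    - {"claw":1,"linear":[-0.2,0,-0.2],"angular":[0,0,0]}
    - {"claw":1,"linear":[0,0,-0.3],"angular":[0,0,0]}
    - {"claw":1,"linear":[0,0,-0.5],"angular":[0,0,0]}
    - {"claw":1,"linear":[0,0,-1.5],"angular":[0,0,0]}
    - {"claw":1,"linear":[0,0,-4],"angular":[0,0,0]}
    - {"claw":1,"linear":[-2,0,-5],"angular":[0,0,0]}
    - {"claw":1,"linear":[-5,0,-4],"angular":[0,0,0]}
    - {"claw":1,"linear":[-5,0,0],"angular":[0,0,0]}
    - {"claw":1,"linear":[0,0,0],"angular":[0,0,0]}
    - {"claw":1,"linear":[0,0,0],"angular":[0,0,0]}

```text
t: 12.6
tool_pos: [0.4342, 0.0095, 0.1903]
orientation: [3.135, 0.197, 0.004]
force: [0.5, 0.9, 0.4]
opening: 0.0006
```

```bash
python3 look.py 9 0.06 0.018; python3 -c "
from st import *
q=read_camera('scene');crop(q,(230,150,330,225),6,'pics/c9.png',model_segs(q,v[:3],.06,.018))
cv2.imwrite('pics/sc9.png',q['pixels'][:,:,::-1])"
```

```text
t 12.6 tcp tray mm [-112.5   -0.6  190.3] toolx yaw deg 7.18 tray 7.24 zaxis [ 0.002 -0.    -1.   ] F [0.5 0.9 0.4] q [-0.1  -0.32  1.96  0.    1.5   1.35] open 0.0006
```

View pics/s9.png

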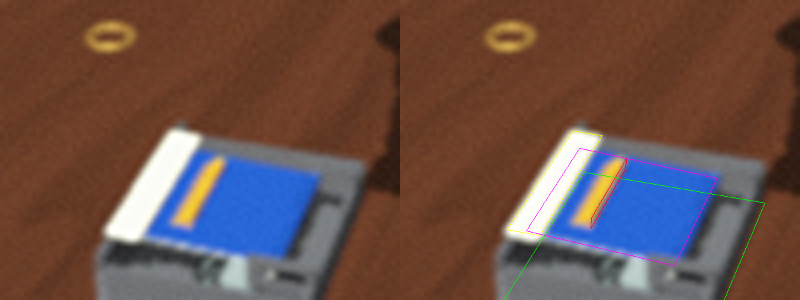

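View pics/w9.png

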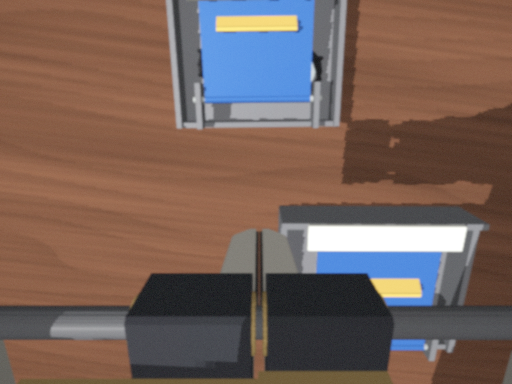

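View pics/c9.png

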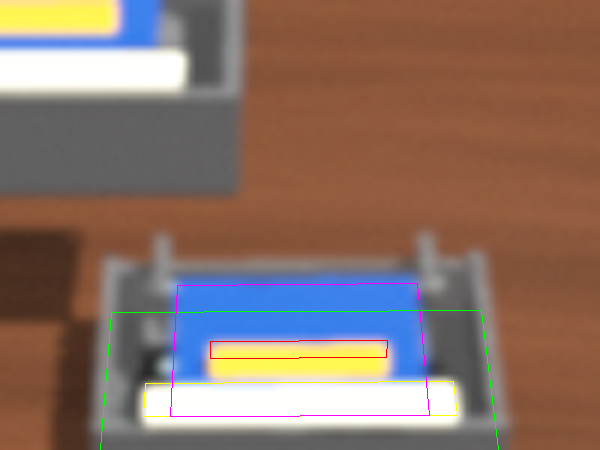

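View pics/sc9.png

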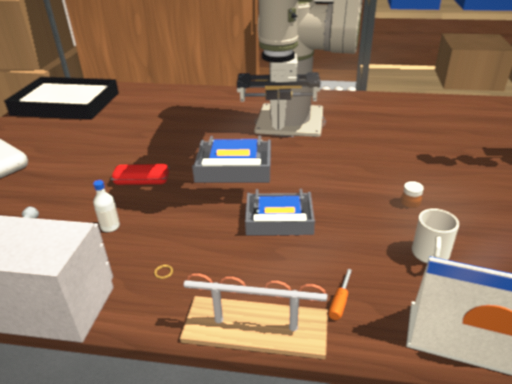

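The flap stays down with nothing touching it. It passes under the lip at crop (300,380), and its outline matches the model at 0.06 rad and 18 mm of slide. The other objects sit at the same pixels as before, so I'm handing in.

```bash
python3 -c "
from plant import *
print(close_job())"
```

```text
the job is handed in; nothing more can be done
None
```

I folded the smaller tray's blue flap down with the closed fingertips. I then pushed it by the yellow ridge until it stopped against its end stop, where the force rose to about 9 N with no further travel. After that I backed off, lifted clear and handed in at about 12.8 s.

**Flap:** in the last side and scene pictures, with the robot clear, the flap lies under the white lip. Its outline matches about 0.06 rad and 18 mm of slide, which is the held position.

**Glasses and the rest:** the objects in the scene view sit at the same pixels as at the start. The glasses are now mostly hidden under the flap, so I could only see that their visible parts look undisturbed.

**Forces:** the largest I read was about 10 N, at the end stop. Part-way through the fold there was a brief 2.4 N along the push direction, so I backed off 1 mm and carried on. No checks failed or disagreed.

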